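# Call the commis and point out the unfinished dessert

### The job

Call the commis over and show what is still to do: ring the call bell by gently pressing its plunger down with the fingertips, then point from above at the one cake square that has no cream and berry on it, holding the fingertips still a few centimetres above it for about two seconds. Then point in the same way at the nozzle tip of the cream siphon it is to be finished with, and end the program still pointing there. Pick nothing up, touch nothing but the bell, and leave everything where it stands.

Things in the scene. Friction and masses are not known exactly. Their poses are not given: they have to be found in the camera images.
- bell: the call bell: a steel dome 82 mm across on a round black base 84 mm across, with a small push plunger standing up in the middle of the dome; 63 mm high in all, 0.3 kg, loose on the bench. Origin: centre of its underside, z up
- plunger_top (a point): top centre of the bell's plunger, a round steel cap 17 mm across, 63 mm above the bench when up; pressed straight down
- plunger (a joint): travel of the bell's plunger in m: 0 up, 0.005 fully down (the bell sounds from 0.004). A spring pushes it back up: about 1.4 N to start, 3.6 N fully down, then it meets a hard stop
- bare_square: the unfinished dessert: 48 x 48 mm square, 36 mm high layered cake square (chocolate, cream and sponge) with a plain flat top and nothing on it; the only one of the four on the platter without topping. Origin: centre of its underside, sides along its x and y
- bare_top (a point): centre of the unfinished square's flat top, 36 mm above its underside
- siphon: the cream siphon: upright bare-metal bottle 68 mm across, steel head at 148 to 185 mm, a slim nozzle leaning 20 degrees to its -x and up, a squeeze lever arching down on its -x side (56 mm from the axis), a white charger holder leaning out and up on its +x side (73 mm from the axis, up to 211 mm high); highest point 226 mm, 0.55 kg. Origin: centre of its underside, z up
- nozzle_tip (a point): tip of the siphon's nozzle (9 mm across), its highest point: 224 mm above the bench and 19 mm from the bottle's axis
- platter: white rectangular platter, 124 x 320 mm (long side along its y), 13 mm high at the rim, 8 mm thick; the four cake squares stand in a row along its y, about 72 mm apart, on its floor 8 mm above the bench. Origin: centre of its underside
- topped_square_a: 48 x 48 mm square, 36 mm high layered cake square (chocolate, cream and sponge) with a cream rosette (36 mm wide, 14 mm high) and a berry on top, 71 mm high in all. Origin: centre of its underside. One of three like it on the platter; finished, must be left alone
- topped_square_b: 48 x 48 mm square, 36 mm high layered cake square (chocolate, cream and sponge) with a cream rosette (36 mm wide, 14 mm high) and a berry on top, 71 mm high in all. Origin: centre of its underside. One of three like it on the platter; finished, must be left alone
- topped_square_c: 48 x 48 mm square, 36 mm high layered cake square (chocolate, cream and sponge) with a cream rosette (36 mm wide, 14 mm high) and a berry on top, 71 mm high in all. Origin: centre of its underside. One of three like it on the platter; finished, must be left alone
- flask: bystander: bare-metal insulated bottle 68 mm across with a narrow neck and a flat round screw cap, 222 mm high, no lever or nozzle. Origin: centre of its underside
- squeeze_bottle: bystander: pale plastic sauce bottle 60 mm across with a pointed cone spout, 188 mm high. Origin: centre of its underside
- berry_bowl: bystander: steel bowl of berries, 112 mm across and 48 mm high. Origin: centre of its underside
- deli_tub: bystander: lidded clear plastic tub, 120 mm across and 97 mm high. Origin: centre of its underside

How it is judged:
On the way, in this order (a step that is already met when the one before it is completed fails the run):
1. the bell's plunger is pressed down by the fingers until it sounds (value of joint plunger above 0.004 m and contact force between the fingers and bell above 0.5 N).
2. the tool point stays just above the unfinished square (horizontal distance between the grasp point and bare_top below 0.022 m and z of the grasp point in the frame of bare_top between 0.02 and 0.09 m), for 1.5 s.
3. the tool point stays just above the siphon's nozzle tip (horizontal distance between the grasp point and nozzle_tip below 0.025 m and z of the grasp point in the frame of nozzle_tip between 0.02 and 0.09 m), for 1 s.
At the end, for the whole second after the job is handed in: The tool point is still within 25 mm horizontally of the siphon's nozzle tip and 20 to 90 mm above it; the bell's plunger is up again, the bell upright within 20 mm of its start; everything else is within 10 mm of its start, the siphon and bottles upright and at rest (all of step 3 and value of joint plunger below 0.0015 m and distance of bell from where it was at the start of the episode below 0.02 m and angle between each of bell, siphon, flask, squeeze_bottle's own z axis and vertical below 0.1 rad and linear speed of each of bell, siphon, flask, squeeze_bottle below 0.02 m/s and distance of each of platter, bare_square, topped_square_a, topped_square_b, topped_square_c, siphon, flask, squeeze_bottle, berry_bowl, deli_tub from where it was at the start of the episode below 0.01 m); the robot touches nothing.
It fails at once if the robot touches anything other than the bell: cakes, platter, siphon, bottles, bowl or tub (contact force between any of the fingers, the arm and platter above 0.3 N or contact force between any of the fingers, the arm and bare_square above 0.3 N or contact force between any of the fingers, the arm and topped_square_a above 0.3 N or contact force between any of the fingers, the arm and topped_square_b above 0.3 N or contact force between any of the fingers, the arm and topped_square_c above 0.3 N or contact force between any of the fingers, the arm and siphon above 0.3 N or contact force between any of the fingers, the arm and flask above 0.3 N or contact force between any of the fingers, the arm and squeeze_bottle above 0.3 N or contact force between any of the fingers, the arm and berry_bowl above 0.3 N or contact force between any of the fingers, the arm and deli_tub above 0.3 N).
It fails at once if something other than the bell is moved by more than 10 mm (distance of any of platter, bare_square, topped_square_a, topped_square_b, topped_square_c, siphon, flask, squeeze_bottle, berry_bowl, deli_tub from where it was at the start of the episode above 0.01 m).
It fails at once if the bell is lifted, tipped or shoved more than 20 mm (height (world z) of bell above 0.008 m or angle between bell's own z axis and vertical above 0.15 rad or distance of bell from where it was at the start of the episode above 0.02 m).
It fails at once if the bell is struck hard (over 35 N) (contact force between any of the fingers, the arm and bell above 35 N).
It also fails if it takes over 58 s, if anything falls off the work surface, if the arm or the gripper's body presses on something with over 40 N, if the wrist force passes 120 N, or if a joint passes its speed limit or range.

### The arm

A 6-joint arm with a two-finger parallel gripper is mounted at the origin on the work surface. World frame = base frame: x ahead of the robot, y to its left, z up, the work surface at z = 0. Lengths are in m, angles in rad, forces in N, time in s.
With the tool pointing down it reaches from about 0.3 to 0.875 m from the base axis. Payload 6.4 kg.
Tool frame: the origin (TCP) lies between the finger pads, 19 mm behind the fingertips; this is the grasp point; z points along the fingers, y is the line along which they close (so a half turn about z gives the same grasp; the last joint's range is limited). The gripper opens to 85 mm and grips with 20 to 120 N. Pads are 22 mm wide; open, the fingers measure 114 mm over their backs; the gripper's body (76 mm by 85 mm) begins 54 mm behind the grasp point. The pads swing forward as they close: fully open they stand 13 mm farther back than shut.
Start: joints at [1.135, 0.181, 1.607, -0, 1.354, -0.206], TCP at [0.131, 0.56, 0.25] pointing down, gripper open.
Joint ranges: [-2.99, 2.99], [-0.89, 2.07], [0.3, 2.58], [-1.14, 4.28], [0, 2.63], [-3.12, 3.12]. Speed limits (rad/s): [2.57, 2.57, 3.01, 3.14, 3.14, 3.14].

### API

Orientations are given as a unit quaternion [w, x, y, z].
In Python, from bench import get_obs, camera, hand_in gives the robot as it stands.
- The arm moves only by the tool carry_out, never from a script. Its argument "plan" is a list that holds one entry, the list of rows, each a list of 7 numbers: the shift along the world's x, y, z in m, then the turn, a rotation vector about the world's x, y, z in rad, then the opening, from 0 (shut) to 1 (fully open). In form: [[[x, y, z, rx, ry, rz, hand], ...]]. A call has exactly 5 rows; each row is the pose to reach, as a shift and turn from the pose commanded when the call began; what a row does not reach only later rows make up. A row lasts 1/12 s, in which the tool goes at most 41.7 mm and 7.16 degrees, less where a joint would pass 70% of its speed; a pose out of reach is approached as far as the arm can. A call with a gripper value outside its range is refused whole. The fingers move at their own pace and stop on an object; the grip force is fixed at half the most. Time passes only in rows, so rows that repeat a pose let the fingers close, or fill a call up. It gives the time, the measured TCP pose, the force, the opening and the grip force at its end, in the units of the state.
- get_obs(): the state, without advancing time (a new reading comes with each control period).
- camera(name): name is "scene" or "top"; returns a dict with "pixels" (400x640x3 uint8, red, green, blue), "z_map" (400x640 float32, m along the optical axis (not along the pixel's ray), 0 where there is no reading), "camera_matrix" (3x3 intrinsics, pixels), "cam_to_world" (4x4, takes a point from camera to world coordinates). Camera axes: x right, y up, looking along -z (the intrinsics and any distortion apply to the point x, -y, -z); pixel columns grow to the right and rows downward; lengths in m; the calibration is good to about 2 mm. A picture is of the moment at which its call begins.
- hand_in(): hands the job in; it is judged then, once.
The state is a dict: "time_s": time; "q": joint angles; "dq": joint speeds; "joint_efforts": joint torques, N m; "eef_pos": TCP position; "eef_rot": TCP orientation; "wrist_force": force on the tool from outside, world axes, zero at the start; "torque": the same for the moment, N m; "opening": opening from 0.0 (shut) to 1.0 (fully open); "grasp_force": force on a finger pad.
Only numpy, scipy, OpenCV 4.12 (cv2) and the standard library are available. Lean on these libraries where they do the work, as an engineer would, in place of code of your own. Each camera call takes 0.05 s, during which the arm holds its last target. There are 200 camera calls.

## Working session

There is one attempt and no reset: what is moved stays moved. The work goes in short steps, Python scripts to look and compute and a tool call to move; the robot and the scene stay as the last step left them, time stands still between calls to the robot, and variables do not carry over. Pictures are saved under pics/ and viewed, at most 10 in all, crops included, and the job is handed in when it is done.

Besides the shell and the picture viewer there is one more tool, called after "Call:" by a JSON object that holds its "op" and its "data". carry_out: Moves the arm, as the interface text tells. Its arguments: {"type":"object","properties":{"plan":{"type":"array","items":{"type":"array","items":{"type":"array","items":{"type":"number"}}}}},"required":["plan"]}

```bash
mkdir -p pics; cat > h.py <<'E'
import numpy as np, cv2
from bench import get_obs, camera, hand_in
def world(c):
    z=c["z_map"]; K=c["camera_matrix"]; T=c["cam_to_world"]
    v,u=np.mgrid[:z.shape[0],:z.shape[1]]
    p=np.stack([(u-K[0,2])/K[0,0]*z,-(v-K[1,2])/K[1,1]*z,-z,np.ones_like(z)],-1)
    w=(p@np.array(T).T)[...,:3]; w[z==0]=np.nan
    return w
E
python3 - <<'E'
from h import *
for n in("top","scene"):
    c=camera(n); cv2.imwrite(f"pics/{n}0.png",c["pixels"][...,::-1]); np.savez(f"{n}.npz",**c)
    print(n,c["camera_matrix"],c["cam_to_world"])
o=get_obs();print(o["time_s"],o["eef_pos"],o["eef_rot"],o["opening"])
E
```

```text
top [[433.47702607   0.         310.92447036]
 [  0.         433.47702607 204.29495372]
 [  0.           0.           1.        ]] [[-0.00344214  0.99677475 -0.08017632  0.46206218]
 [-0.9998706  -0.00217072  0.01593955  0.01749195]
 [ 0.0157141   0.08022081  0.99665324  1.33131192]
 [ 0.          0.          0.          1.        ]]
scene [[371.09106171   0.         327.64925137]
 [  0.         371.09106171 200.80200589]
 [  0.           0.           1.        ]] [[ 0.87811028 -0.27658598  0.39041329  0.99237312]
 [ 0.47807267  0.539961   -0.69273995 -0.75990152]
 [-0.01920579  0.794948    0.6063735   0.83730689]
 [ 0.          0.          0.          1.        ]]
0.1 [0.13076213 0.55943883 0.24917049] [-2.50099480e-04  1.14661206e-01  9.93404328e-01 -7.66299258e-04] 1.0017924986418358
```

View pics/top0.png

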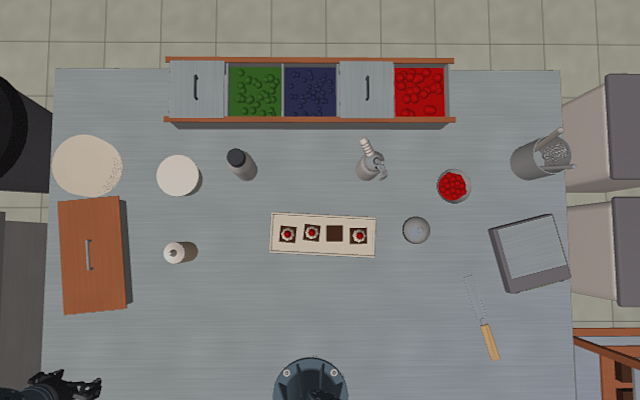

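View pics/scene0.png

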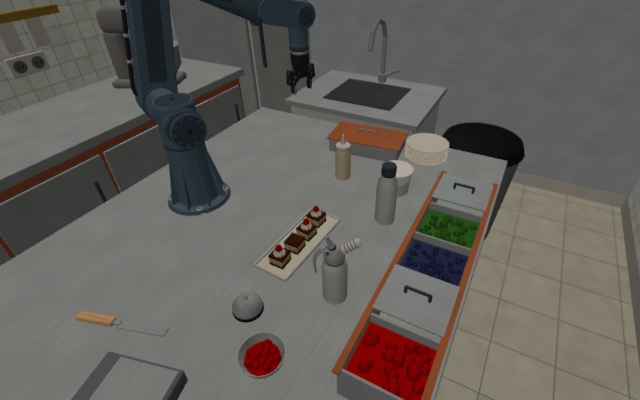

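The top view shows the bell at (417,230), the bare square at (335,233), and the siphon head around (375,165) with its white charger at (366,145). In the scene view the bell is at (248,306), the siphon at (333,275) with its head around (325,250), and the charger at (350,245).

```bash
python3 - <<'E'
from h import *
d={n:dict(np.load(n+".npz")) for n in("top","scene")}
W={n:world(d[n]) for n in d}
def rep(n,name,r0,r1,c0,c1,zlo,zhi):
    w=W[n][r0:r1,c0:c1].reshape(-1,3); m=(w[:,2]>zlo)&(w[:,2]<zhi); w=w[m]
    print(n,name,len(w),w.mean(0).round(4) if len(w) else '',((w.min(0)+w.max(0))/2).round(4) if len(w) else '',np.ptp(w,0).round(3) if len(w) else '')
rep("top","bench",270,290,200,240,-1,1)
for z in((.003,.08),(.05,.08),(.055,.08)): rep("top","bell",210,250,397,437,*z); rep("scene","bell",285,325,228,268,*z)
rep("top","bare",224,242,326,344,.03,.06)
rep("scene","bare",230,256,283,308,.041,.05)
for z in((.14,.19),(.19,.3),(.21,.3)): rep("top","siphon",130,190,350,395,*z); rep("scene","siphon",230,305,308,365,*z)
rep("top","bottle",130,190,350,395,.02,.13);rep("scene","bottle",250,305,308,365,.02,.13)
for n,(r0,r1,c0,c1) in(("top",(130,190,345,400)),("scene",(230,310,300,370))):
    im=cv2.resize(d[n]["pixels"][r0:r1,c0:c1],None,fx=8,fy=7,interpolation=cv2.INTER_CUBIC); 
    cv2.imwrite(f"pics/sip_{n}.png",im[...,::-1])
w=W["top"][130:190,345:400]; i=np.argsort(-np.nan_to_num(w[...,2],nan=-1).ravel())[:20]
for k in i: print(345+k%55,130+k//55,w.reshape(-1,3)[k].round(3))
E
```

```text
top bench 795 [ 3.413e-01  2.739e-01 -1.000e-04] [3.410e-01 2.739e-01 3.000e-04] [0.058 0.12  0.019]
top bell 727 [ 0.4896 -0.3186  0.0307] [ 0.4907 -0.3275  0.0351] [0.12  0.122 0.064]
scene bell 774 [ 0.5027 -0.336   0.0324] [ 0.4772 -0.325   0.0338] [0.124 0.108 0.062]
top bell 35 [ 0.4899 -0.3211  0.0589] [ 0.4894 -0.3158  0.0587] [0.021 0.028 0.017]
scene bell 37 [ 0.4935 -0.3262  0.0589] [ 0.4939 -0.3248  0.0574] [0.018 0.017 0.014]
top bell 26 [ 0.4892 -0.323   0.0614] [ 0.4893 -0.3229  0.0622] [0.015 0.014 0.01 ]
scene bell 28 [ 0.4928 -0.3258  0.0613] [ 0.4928 -0.3248  0.061 ] [0.013 0.017 0.007]
top bare 287 [ 0.48   -0.0714  0.0439] [ 0.4801 -0.0713  0.0446] [0.048 0.048 0.015]
scene bare 223 [ 0.4838 -0.0788  0.0438] [ 0.4814 -0.0835  0.0454] [0.049 0.126 0.009]
top siphon 378 [ 0.668  -0.1706  0.1747] [ 0.6698 -0.1722  0.165 ] [0.086 0.073 0.05 ]
scene siphon 552 [ 0.6808 -0.1862  0.17  ] [ 0.6798 -0.1816  0.165 ] [0.099 0.062 0.05 ]
top siphon 174 [ 0.6998 -0.1538  0.2011] [ 0.6958 -0.1582  0.2091] [0.076 0.058 0.037]
scene siphon 189 [ 0.7009 -0.1627  0.2012] [ 0.6977 
[... 306 characters left out ...]
ttle 713 [ 0.6879 -0.1978  0.0793] [ 0.6723 -0.1866  0.075 ] [0.079 0.049 0.11 ]
380 162 [ 0.66  -0.179  0.228]
383 163 [ 0.658 -0.187  0.227]
382 163 [ 0.658 -0.184  0.225]
382 161 [ 0.663 -0.185  0.225]
380 163 [ 0.658 -0.179  0.225]
381 162 [ 0.661 -0.182  0.225]
381 163 [ 0.658 -0.182  0.224]
381 161 [ 0.663 -0.182  0.224]
383 162 [ 0.661 -0.187  0.224]
382 162 [ 0.661 -0.185  0.221]
380 161 [ 0.664 -0.18   0.221]
379 162 [ 0.662 -0.178  0.219]
379 163 [ 0.659 -0.178  0.218]
379 161 [ 0.664 -0.178  0.218]
380 160 [ 0.667 -0.181  0.218]
378 162 [ 0.662 -0.176  0.215]
377 161 [ 0.665 -0.173  0.214]
379 160 [ 0.668 -0.179  0.214]
378 163 [ 0.66  -0.176  0.214]
378 161 [ 0.665 -0.176  0.213]
```

View pics/sip_top.png

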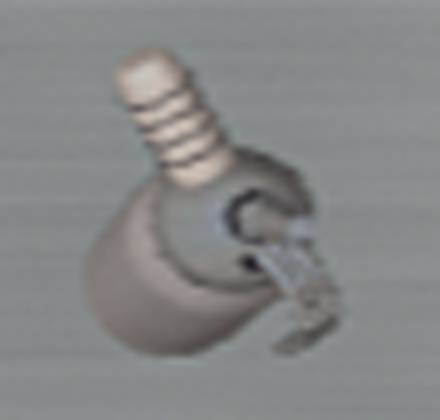

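View pics/sip_scene.png

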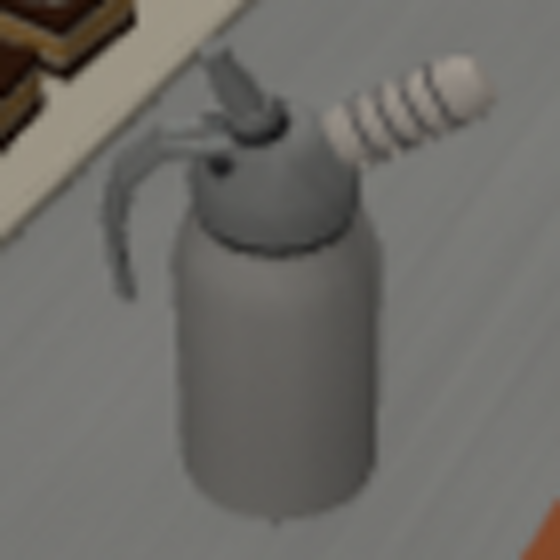

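The crops show the siphon: nozzle tip at scene pixel ~(327,237) and top pixel ~(381,162), with the lever towards the lower right in the top view. Both views agree on these positions:
- **Nozzle tip:** about (0.661, -0.183, 0.224), as the given height requires.
- **Plunger:** about (0.490, -0.324, 0.063).
- **Bare top:** (0.480, -0.071, 0.044), spanning 48 mm.

I'll shut the fingers and move over to the bell.

Call:
{"op": "carry_out", "data": {"plan": [[[0.02, -0.02, 0.025, 0, 0, 0, 0], [0.04, -0.05, 0.04, 0, 0, 0, 0], [0.065, -0.075, 0.055, 0, 0, 0, 0], [0.09, -0.1, 0.06, 0, 0, 0, 0], [0.115, -0.13, 0.06, 0, 0, 0, 0]]]}}

```text
time_s: 0.52
eef_pos: [0.2471, 0.4296, 0.3117]
eef_rot: [0.001, 0.114, 0.993, 0.001]
wrist_force: [0.9, 0.3, -1.0]
opening: 0.299
grasp_force: 0.0
```

Call:
{"op": "carry_out", "data": {"plan": [[[0.02, -0.03, 0, 0, 0, 0, 0], [0.04, -0.06, 0, 0, 0, 0, 0], [0.06, -0.09, 0, 0, 0, 0, 0], [0.08, -0.12, 0, 0, 0, 0, 0], [0.1, -0.15, 0, 0, 0, 0, 0]]]}}

```text
time_s: 0.93
eef_pos: [0.3463, 0.2783, 0.3098]
eef_rot: [-0.0, 0.115, 0.993, -0.0]
wrist_force: [0.9, -0.3, -0.5]
opening: -0.003
grasp_force: 0.0
```

Call:
{"op": "carry_out", "data": {"plan": [[[0.01, -0.038, 0, 0, 0, 0, 0], [0.02, -0.076, 0, 0, 0, 0, 0], [0.03, -0.114, 0, 0, 0, 0, 0], [0.04, -0.152, 0, 0, 0, 0, 0], [0.05, -0.19, 0, 0, 0, 0, 0]]]}}

```text
time_s: 1.35
eef_pos: [0.3958, 0.0881, 0.3099]
eef_rot: [0.0, 0.115, 0.993, 0.0]
wrist_force: [1.1, 0.8, -0.0]
opening: -0.001
grasp_force: 0.0
```

Call:
{"op": "carry_out", "data": {"plan": [[[0.009, -0.04, 0, 0, 0, 0, 0], [0.018, -0.08, 0, 0, 0, 0, 0], [0.027, -0.12, 0, 0, 0, 0, 0], [0.036, -0.16, 0, 0, 0, 0, 0], [0.045, -0.2, 0, 0, 0, 0, 0]]]}}

```text
time_s: 1.77
eef_pos: [0.4407, -0.1122, 0.3098]
eef_rot: [-0.0, 0.115, 0.993, 0.0]
wrist_force: [1.5, 0.4, -0.4]
opening: -0.001
grasp_force: 0.0
```

Call:
{"op": "carry_out", "data": {"plan": [[[0.009, -0.04, 0, 0, 0, 0, 0], [0.018, -0.08, 0, 0, 0, 0, 0], [0.027, -0.12, 0, 0, 0, 0, 0], [0.036, -0.16, 0, 0, 0, 0, 0], [0.045, -0.2, 0, 0, 0, 0, 0]]]}}

```text
time_s: 2.18
eef_pos: [0.4858, -0.3121, 0.3094]
eef_rot: [-0.0, 0.115, 0.993, 0.0]
wrist_force: [0.9, 0.3, 0.5]
opening: 0.002
grasp_force: 0.0
```

Call:
{"op": "carry_out", "data": {"plan": [[[0.004, -0.012, -0.035, 0, 0, 0, 0], [0.004, -0.012, -0.07, 0, 0, 0, 0], [0.004, -0.012, -0.105, 0, 0, 0, 0], [0.004, -0.012, -0.14, 0, 0, 0, 0], [0.004, -0.012, -0.17, 0, 0, 0, 0]]]}}

```text
time_s: 2.6
eef_pos: [0.4889, -0.3214, 0.1369]
eef_rot: [-0.001, 0.115, 0.993, 0.001]
wrist_force: [0.5, -0.2, 0.1]
opening: 0.002
grasp_force: 0.0
```

Call:
{"op": "carry_out", "data": {"plan": [[[0, 0, -0.015, 0, 0, 0, 0], [0, 0, -0.03, 0, 0, 0, 0], [0, 0, -0.045, 0, 0, 0, 0], [0, 0, -0.045, 0, 0, 0, 0], [0, 0, -0.045, 0, 0, 0, 0]]]}}

```text
time_s: 3.02
eef_pos: [0.4892, -0.3214, 0.094]
eef_rot: [-0.001, 0.115, 0.993, 0.001]
wrist_force: [0.8, 0.7, 1.1]
opening: -0.005
grasp_force: 0.0
```

```bash
python3 - <<'E'
from h import *
c=camera("scene"); cv2.imwrite("pics/bell1.png",cv2.resize(c["pixels"][240:340,190:310],None,fx=5,fy=5,interpolation=cv2.INTER_CUBIC)[...,::-1])
o=get_obs();print(o["eef_pos"],o["wrist_force"])
E
```

```text
[ 0.48995641 -0.32206775  0.09512481] [0.23540742 0.22280103 1.09691971]
```

View pics/bell1.png

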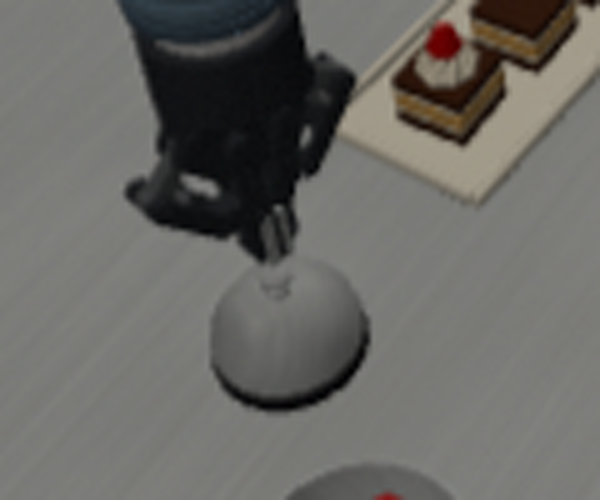

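The crop shows the shut fingertips at about (268,262), directly over the plunger at about (276,275). I'll press slowly.

Call:
{"op": "carry_out", "data": {"plan": [[[0.001, -0.002, -0.005, 0, 0, 0, 0], [0.001, -0.002, -0.009, 0, 0, 0, 0], [0.001, -0.002, -0.012, 0, 0, 0, 0], [0.001, -0.002, -0.014, 0, 0, 0, 0], [0.001, -0.002, -0.014, 0, 0, 0, 0]]]}}

```text
time_s: 3.48
eef_pos: [0.491, -0.3242, 0.0809]
eef_rot: [0.0, 0.115, 0.993, -0.0]
wrist_force: [0.6, -0.0, 2.4]
opening: 0.001
grasp_force: 0.8
```

Call:
{"op": "carry_out", "data": {"plan": [[[0, 0, -0.001, 0, 0, 0, 0], [0, 0, -0.0015, 0, 0, 0, 0], [0, 0, -0.002, 0, 0, 0, 0], [0, 0, -0.002, 0, 0, 0, 0], [0, 0, -0.002, 0, 0, 0, 0]]]}}

```text
time_s: 3.9
eef_pos: [0.4911, -0.3242, 0.0792]
eef_rot: [0.0, 0.115, 0.993, -0.0]
wrist_force: [-0.5, -0.5, 2.9]
opening: -0.001
grasp_force: 1.2
```

Call:
{"op": "carry_out", "data": {"plan": [[[0, 0, -0.0005, 0, 0, 0, 0], [0, 0, -0.001, 0, 0, 0, 0], [0, 0, -0.0015, 0, 0, 0, 0], [0, 0, -0.0015, 0, 0, 0, 0], [0, 0, -0.0015, 0, 0, 0, 0]]]}}

```text
time_s: 4.32
eef_pos: [0.491, -0.3242, 0.0776]
eef_rot: [0.0, 0.115, 0.993, -0.0]
wrist_force: [-0.4, -0.9, 2.7]
opening: -0.001
grasp_force: 1.5
```

```bash
python3 -c "
from h import *
for i in range(4):
    camera('top');o=get_obs();print(o['eef_pos'],o['wrist_force'])"
```

```text
[ 0.49104899 -0.32421924  0.07759742] [ 0.12158673 -0.49453504  3.60429229]
[ 0.49106164 -0.32420445  0.07759353] [ 0.44190958 -0.61208135  3.38951698]
[ 0.49108489 -0.32421287  0.07761126] [ 0.21844083 -1.06138064  2.82505747]
[ 0.4910312  -0.32420117  0.07757742] [-0.13135496 -0.59714172  3.28848001]
```

Pressed about 4.4 mm at roughly 3.3 N. I'll go on until the stop shows as a jump in force.

Call:
{"op": "carry_out", "data": {"plan": [[[0, 0, -0.0003, 0, 0, 0, 0], [0, 0, -0.0006, 0, 0, 0, 0], [0, 0, -0.0009, 0, 0, 0, 0], [0, 0, -0.0009, 0, 0, 0, 0], [0, 0, -0.0009, 0, 0, 0, 0]]]}}

```text
time_s: 4.93
eef_pos: [0.4911, -0.3242, 0.0767]
eef_rot: [0.0, 0.115, 0.993, -0.0]
wrist_force: [0.0, -0.5, 3.0]
opening: 0.001
grasp_force: 1.7
```

```bash
python3 -c "
from h import *
for i in range(3):
    camera('top');o=get_obs();print(o['eef_pos'],o['wrist_force'])"
```

```text
[ 0.49103765 -0.32419233  0.07666327] [ 0.04047223 -0.72220815  3.38912066]
[ 0.49101886 -0.32419403  0.07664837] [ 0.11136511 -1.31874197  3.65440448]
[ 0.49103863 -0.32418661  0.07666204] [ 0.41423984 -0.51498109  3.51559245]
```

Call:
{"op": "carry_out", "data": {"plan": [[[0, 0, -0.0002, 0, 0, 0, 0], [0, 0, -0.0004, 0, 0, 0, 0], [0, 0, -0.0006, 0, 0, 0, 0], [0, 0, -0.0006, 0, 0, 0, 0], [0, 0, -0.0006, 0, 0, 0, 0]]]}}

```text
time_s: 5.5
eef_pos: [0.4911, -0.3242, 0.0765]
eef_rot: [0.0, 0.115, 0.993, -0.0]
wrist_force: [-1.3, 0.5, 5.9]
opening: -0.002
grasp_force: 3.3
```

```bash
python3 -c "
from h import *
for i in range(3):
    camera('top');o=get_obs();print(o['eef_pos'],o['wrist_force'])"
```

```text
[ 0.49106485 -0.32421842  0.07645586] [-1.15025231 -0.33612995  6.6768963 ]
[ 0.49109482 -0.32422456  0.07647429] [-0.70943054  0.35508284  7.06729631]
[ 0.49105664 -0.32421743  0.07642971] [-0.02940893  0.06626437  6.21749341]
```

The force jumped to about 6.5 N, so the plunger is at its hard stop and the bell has sounded. I'll lift straight up and move to the bare square.

Call:
{"op": "carry_out", "data": {"plan": [[[0, 0, 0.005, 0, 0, 0, 0], [0, 0, 0.015, 0, 0, 0, 0], [0, 0, 0.04, 0, 0, 0, 0], [0, 0, 0.08, 0, 0, 0, 0], [0, 0, 0.12, 0, 0, 0, 0]]]}}

```text
time_s: 6.07
eef_pos: [0.4897, -0.3227, 0.1959]
eef_rot: [-0.002, 0.115, 0.993, 0.002]
wrist_force: [-0.1, -1.4, 0.3]
opening: 0.003
grasp_force: 0.0
```

Call:
{"op": "carry_out", "data": {"plan": [[[0, 0.04, 0, 0, 0, 0, 0], [-0.003, 0.08, 0, 0, 0, 0, 0], [-0.006, 0.12, 0, 0, 0, 0, 0], [-0.009, 0.16, 0, 0, 0, 0, 0], [-0.011, 0.2, 0, 0, 0, 0, 0]]]}}

```text
time_s: 6.48
eef_pos: [0.4788, -0.1221, 0.1961]
eef_rot: [-0.0, 0.115, 0.993, 0.0]
wrist_force: [2.4, 0.2, -0.7]
opening: 0.003
grasp_force: 0.0
```

Call:
{"op": "carry_out", "data": {"plan": [[[0, 0.03, 0, 0, 0, 0, 0], [0, 0.053, 0, 0, 0, 0, 0], [0, 0.053, -0.03, 0, 0, 0, 0], [0, 0.053, -0.06, 0, 0, 0, 0], [0, 0.053, -0.085, 0, 0, 0, 0]]]}}

```text
time_s: 6.9
eef_pos: [0.4794, -0.07, 0.1101]
eef_rot: [-0.0, 0.114, 0.994, 0.0]
wrist_force: [0.1, -0.1, -0.2]
opening: 0.001
grasp_force: 0.0
```

Call:
{"op": "carry_out", "data": {"plan": [[[0, 0, 0, 0, 0, 0, 0], [0, 0, 0, 0, 0, 0, 0], [0, 0, 0, 0, 0, 0, 0], [0, 0, 0, 0, 0, 0, 0], [0, 0, 0, 0, 0, 0, 0]]]}}

```text
time_s: 7.32
eef_pos: [0.4812, -0.0717, 0.1128]
eef_rot: [0.002, 0.115, 0.993, -0.0]
wrist_force: [0.1, -0.6, 0.4]
opening: -0.003
grasp_force: 0.0
```

```bash
python3 - <<'E'
from h import *
c=camera("scene"); cv2.imwrite("pics/bare1.png",cv2.resize(c["pixels"][190:330,220:370],None,fx=4,fy=4,interpolation=cv2.INTER_CUBIC)[...,::-1])
o=get_obs();print(o["eef_pos"],o["wrist_force"],o["time_s"])
w=world(c)[285:325,228:268].reshape(-1,3);w=w[w[:,2]>.055];print(w.mean(0),w.max(0))
E
```

```text
[ 0.4809612  -0.07162835  0.1125377 ] [ 0.33514647  0.2554024  -1.37465563] 7.3667
[ 0.49263614 -0.32565343  0.06135728] [ 0.49990437 -0.31518357  0.06410928]
```

View pics/bare1.png

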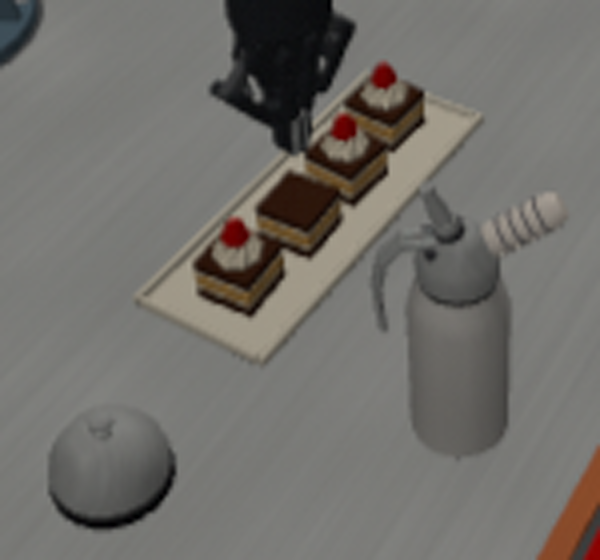

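The fingertips at (298,150) hover above the bare square's top at (300,205). The bell, plunger up, stands where it did. I'll hold for about two seconds.

Call:
{"op": "carry_out", "data": {"plan": [[[0, 0, 0, 0, 0, 0, 0], [0, 0, 0, 0, 0, 0, 0], [0, 0, 0, 0, 0, 0, 0], [0, 0, 0, 0, 0, 0, 0], [0, 0, 0, 0, 0, 0, 0]]]}}

```text
time_s: 7.78
eef_pos: [0.48, -0.0711, 0.111]
eef_rot: [-0.0, 0.115, 0.993, 0.0]
wrist_force: [-0.2, 0.4, -0.0]
opening: -0.007
grasp_force: 0.0
```

Call:
{"op": "carry_out", "data": {"plan": [[[0, 0, 0, 0, 0, 0, 0], [0, 0, 0, 0, 0, 0, 0], [0, 0, 0, 0, 0, 0, 0], [0, 0, 0, 0, 0, 0, 0], [0, 0, 0, 0, 0, 0, 0]]]}}

```text
time_s: 8.2
eef_pos: [0.4799, -0.0711, 0.1109]
eef_rot: [-0.0, 0.115, 0.993, 0.0]
wrist_force: [0.3, 0.3, -0.3]
opening: 0.001
grasp_force: 0.0
```

Call:
{"op": "carry_out", "data": {"plan": [[[0, 0, 0, 0, 0, 0, 0], [0, 0, 0, 0, 0, 0, 0], [0, 0, 0, 0, 0, 0, 0], [0, 0, 0, 0, 0, 0, 0], [0, 0, 0, 0, 0, 0, 0]]]}}

```text
time_s: 8.62
eef_pos: [0.4799, -0.0711, 0.111]
eef_rot: [-0.0, 0.115, 0.993, -0.0]
wrist_force: [0.2, 0.2, -0.6]
opening: -0.0
grasp_force: 0.0
```

Call:
{"op": "carry_out", "data": {"plan": [[[0, 0, 0, 0, 0, 0, 0], [0, 0, 0, 0, 0, 0, 0], [0, 0, 0, 0, 0, 0, 0], [0, 0, 0, 0, 0, 0, 0], [0, 0, 0, 0, 0, 0, 0]]]}}

```text
time_s: 9.03
eef_pos: [0.48, -0.0711, 0.111]
eef_rot: [-0.0, 0.115, 0.993, -0.0]
wrist_force: [-0.3, -0.4, 0.6]
opening: -0.002
grasp_force: 0.0
```

Call:
{"op": "carry_out", "data": {"plan": [[[0, 0, 0.035, 0, 0, 0, 0], [0, 0, 0.075, 0, 0, 0, 0], [0, 0, 0.115, 0, 0, 0, 0], [0, 0, 0.155, 0, 0, 0, 0], [0, 0, 0.19, 0, 0, 0, 0]]]}}

```text
time_s: 9.45
eef_pos: [0.48, -0.0711, 0.3039]
eef_rot: [0.001, 0.115, 0.993, -0.0]
wrist_force: [0.3, -0.7, 0.3]
opening: -0.003
grasp_force: 0.0
```

Call:
{"op": "carry_out", "data": {"plan": [[[0.03, -0.018, 0, 0, 0, 0, 0], [0.064, -0.038, 0, 0, 0, 0, 0], [0.098, -0.06, 0, 0, 0, 0, 0], [0.132, -0.082, 0, 0, 0, 0, 0], [0.16, -0.1, 0, 0, 0, 0, 0]]]}}

```text
time_s: 9.87
eef_pos: [0.6417, -0.1726, 0.3007]
eef_rot: [0.0, 0.115, 0.993, -0.0]
wrist_force: [0.2, 0.6, 0.1]
opening: 0.0
grasp_force: 0.0
```

Call:
{"op": "carry_out", "data": {"plan": [[[0.012, -0.007, 0, 0, 0, 0, 0], [0.021, -0.012, 0, 0, 0, 0, 0], [0.021, -0.012, -0.01, 0, 0, 0, 0], [0.021, -0.012, -0.019, 0, 0, 0, 0], [0.021, -0.012, -0.019, 0, 0, 0, 0]]]}}

```text
time_s: 10.28
eef_pos: [0.6592, -0.1821, 0.2783]
eef_rot: [-0.003, 0.115, 0.993, 0.001]
wrist_force: [0.5, 0.4, -0.7]
opening: 0.001
grasp_force: 0.0
```

Call:
{"op": "carry_out", "data": {"plan": [[[0, 0, 0, 0, 0, 0, 0], [0, 0, 0, 0, 0, 0, 0], [0, 0, 0, 0, 0, 0, 0], [0, 0, 0, 0, 0, 0, 0], [0, 0, 0, 0, 0, 0, 0]]]}}

```text
time_s: 10.7
eef_pos: [0.661, -0.183, 0.2827]
eef_rot: [0.001, 0.115, 0.993, -0.0]
wrist_force: [-0.5, -0.6, 0.3]
opening: 0.003
grasp_force: 0.0
```

Call:
{"op": "carry_out", "data": {"plan": [[[0, 0, 0, 0, 0, 0, 0], [0, 0, 0, 0, 0, 0, 0], [0, 0, 0, 0, 0, 0, 0], [0, 0, 0, 0, 0, 0, 0], [0, 0, 0, 0, 0, 0, 0]]]}}

```text
time_s: 11.12
eef_pos: [0.661, -0.1831, 0.282]
eef_rot: [-0.0, 0.115, 0.993, 0.0]
wrist_force: [-0.1, -0.1, 0.9]
opening: 0.002
grasp_force: 0.0
```

Call:
{"op": "carry_out", "data": {"plan": [[[0, 0, 0, 0, 0, 0, 0], [0, 0, 0, 0, 0, 0, 0], [0, 0, 0, 0, 0, 0, 0], [0, 0, 0, 0, 0, 0, 0], [0, 0, 0, 0, 0, 0, 0]]]}}

```text
time_s: 11.53
eef_pos: [0.661, -0.1831, 0.282]
eef_rot: [-0.0, 0.115, 0.993, 0.0]
wrist_force: [0.4, 0.3, 0.5]
opening: -0.001
grasp_force: 0.0
```

Call:
{"op": "carry_out", "data": {"plan": [[[0, 0, 0, 0, 0, 0, 0], [0, 0, 0, 0, 0, 0, 0], [0, 0, 0, 0, 0, 0, 0], [0, 0, 0, 0, 0, 0, 0], [0, 0, 0, 0, 0, 0, 0]]]}}

```text
time_s: 11.95
eef_pos: [0.661, -0.1831, 0.282]
eef_rot: [0.0, 0.115, 0.993, -0.0]
wrist_force: [-0.3, 0.5, 0.2]
opening: -0.0
grasp_force: 0.0
```

```bash
python3 - <<'E'
from h import *
c=camera("scene"); cv2.imwrite("pics/noz1.png",cv2.resize(c["pixels"][170:320,230:390],None,fx=4,fy=4,interpolation=cv2.INTER_CUBIC)[...,::-1])
o=get_obs();print(o["eef_pos"],o["wrist_force"],o["time_s"])
E
```

```text
[ 0.66097218 -0.18309424  0.28198729] [-0.41451794 -0.44458724  0.76905974] 12.0
```

View pics/noz1.png

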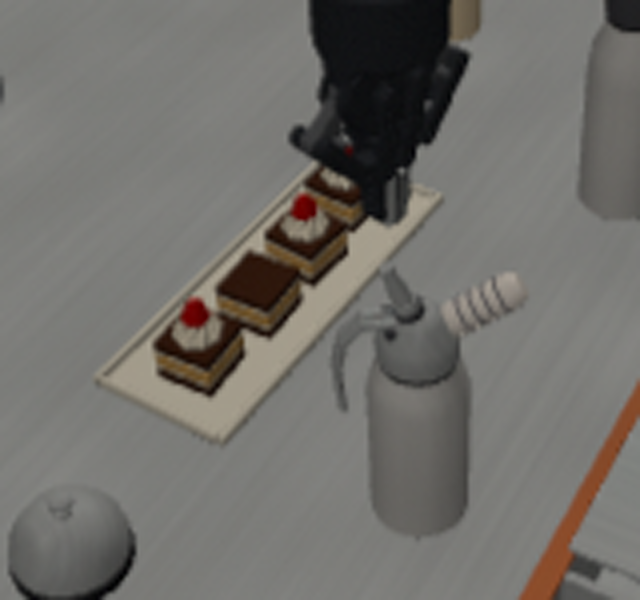

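The fingertips at (390,218) point straight down at the nozzle tip at (390,270). Everything stands where it was.

```bash
python3 -c "
from bench import hand_in
print(hand_in())"
```

```text
the job is handed in; nothing more can be done
None
```

I rang the bell, held the fingertips above the bare square for about two seconds, and handed the job in with the arm still pointing at the siphon's nozzle tip; nothing but the bell was touched as far as the force readings and pictures show, and `hand_in()` returned no verdict.

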